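# Release and slide open the terminal cover of a pick-light junction box

### The job

Open the terminal compartment of the junction box on the bench so that the light wiring can be done: with a fingertip press the yellow snap tab down, then push the released blue cover the way its arrow points, all the way to the stop at the far end of its guides, so that all the terminals lie bare. Only press and push, lift nothing, leave the cover in its guides with the tab sprung back up, and leave the other things on the bench where they are.

Things in the scene. Friction and masses are not known exactly. Their poses are not given: they have to be found in the camera images.
- box: Grey junction box, screwed to the bench, 240 x 120 mm (box x -120 to 120, y -60 to 60; steel feet 3 mm high out to x -138, 138). Origin on the bench, z up; +x is the way the cover slides. Aluminium guides, tops 48 mm high, line both long sides (|y| 48 to 60). By the tab, at x -108 to -98 and |y| 33 to 54, stand two grey catch lugs, 50 mm high, 66 mm clear between them.
- bay (a point): Centre of the terminal compartment, at the terminals' tops, 30 mm above the bench; 70 mm long (box x -74 to -4), with two rows of green terminals, hidden under the cover at first. In front of it (x -120 to -74) is an apron and behind it (x -4 to 112) the deck over which the open cover comes to lie, both 30 mm high.
- end_stop (a point): Middle of the top edge of the grey end stop at the +x end of the guides, 50 mm above the bench, on the face that stops the cover.
- cover: Blue cover with a white arrow on its hood, about 0.1 kg. Its 104 mm wide flanges run in the guides with 1.5 mm play: it slides but cannot be lifted out. Origin: centre of the flanges' underside, 36 mm behind the hood's front face; axes as the box's. On its seat it lies at box x -40, z 39 mm; at the end stop at x 76 mm (116 mm of travel).
- cover_face (a point): Centre of the flat front face of the cover's hood, the face to push; it looks to box -x. The hood is 90 mm wide (y), 72 mm long (x); this face reaches from 43 to 59 mm above the bench, this point is 51 mm above it. On its seat at box x -76 mm, at the end stop at x +40 mm.
- tab_pad (a point): Centre of the top of the yellow ribbed snap tab, which moves with the cover: a pad 40 mm long (x, out from the hood's face; this point 20 mm in front of the face), 60 mm wide (y), top 43 mm above the bench. Ears at its outer end, 2.5 mm higher, 42 mm out each side, catch on the lugs. They come free 2.5 to 3 mm down (4 to 5 N); it bottoms at 6 to 7 mm (7 N).
- tab (a joint): Swing of the snap tab: 0 rad up, grows as it is pressed, 0.080 rad fully down; free of the lugs above about 0.035. Once pressed, keep it down for the first 5 mm or so of sliding; then the lugs hold it down, and beyond 18 mm it springs up by itself. It may be kept half pressed all the way: there is room below throughout. Forced down onto its stop it binds.
- parts_bin: Bystander: open black plastic bin with small metal parts, 140 x 90 x 50 mm. Origin: centre of its underside.
- driver: Bystander: yellow and black in-line screwdriver lying on the bench, 217 mm long along its x, 36 mm thick. Origin: on the bench under it, 98 mm from its butt.
- sleeve: Bystander: turned metal sleeve standing upright, 32 mm in diameter, 46 mm high. Origin: centre of its underside.
- light_module: Bystander: spare white and blue pick-light module with a round white knob, 46 x 42 x 42 mm. Origin: centre of its underside.
Things that resemble listed ones, but are neither listed nor needed, are in the scene too. There is more than one size of the cover; the job needs the middle-sized.

How it is judged:
By the outcome, as a careful person would: the job done as asked, in the order asked, and still so for the second after the job is handed in, with the robot touching nothing.
It also fails if it takes over 35 s, if anything falls off the work surface, if the arm or the gripper's body presses on something with over 40 N, if the wrist force passes 120 N, or if a joint passes its speed limit or range.

### The arm

A 6-joint arm with a two-finger parallel gripper is mounted at the origin on the work surface. World frame = base frame: x ahead of the robot, y to its left, z up, the work surface at z = 0. Lengths are in m, angles in rad, forces in N, time in s.
With the tool pointing down it reaches from about 0.35 to 0.975 m from the base axis. Payload 7.1 kg.
Tool frame: the origin (TCP) lies midway between the tips of the shut fingers; the grasp point (between the pads) lies 19 mm behind it; z points along the fingers, x is the direction in which the jaws open and shut, and the axes are right-handed (so a half turn about z gives the same grasp; the last joint's range is limited). The gripper opens to 88 mm and grips with 3 to 60 N. Pads are 20 mm wide; open, the fingers measure 115 mm over their backs; the gripper's body (75 mm by 178 mm) begins 61 mm behind the grasp point.
Start: joints at [1.116, 0.423, 1.63, -0, 1.089, -0.019], TCP at [0.264, 0.567, 0.223] pointing down, gripper open.
Joint ranges: [-3, 3], [-0.9, 2.11], [0.09, 2.58], [-1.31, 4.45], [0.11, 2.69], [-2.54, 2.54]. Speed limits (rad/s): [2.39, 2.39, 3.01, 3.14, 3.14, 3.14].

### API

Orientations are given as a unit quaternion [w, x, y, z].
In Python, from station import move_pose, movel, movej, command_gripper, wait, inverse_kinematics, read_camera, camera_info, MotionError, job_done, get_time, get_joint_pos, get_qvel, get_effort, get_tcp_pos, get_ee_rot, get_ft_force, get_ft_torque, get_grip_width gives the robot as it stands. Calls block until the motion is done:
- move_pose(position, orientation): joint-space move of the TCP to a pose.
- movel(position, frame=None, v=0.15, until_force=None): straight line of the TCP; frame=None keeps the orientation; v is the mean speed in m/s. With until_force (N) it stops when the force on the tool has changed by that much, and returns True; else False.
- movej(angles): joint-space move.
- command_gripper(opening): opening from 0.0 (shut) to 1.0 (fully open); the grip force is fixed at half the most; returns when the fingers have stopped.
- wait(seconds).
- inverse_kinematics(position, orientation): joint angles nearest the present ones, or None.
- read_camera(name): name is "scene" or "top" or "wrist"; returns the picture (400x640x3 uint8, red, green, blue); there is no depth.
- camera_info(name): a dict with "intrinsics" (3x3 intrinsics, pixels), "dist" ([k1, k2, p1, p2, k3] as OpenCV has them; the pictures are not rectified), "T" (4x4, takes a point from camera to world coordinates); the wrist camera has in their place "tool_from_camera" (4x4, takes a point from camera to tool coordinates, whose origin is the TCP and whose axes are the tool frame's). Camera axes: x right, y up, looking along -z (the intrinsics and any distortion apply to the point x, -y, -z); pixel columns grow to the right and rows downward; lengths in m; the calibration is good to about 2 mm. A picture is of the moment at which its call begins: read the wrist's pose just before it. camera_info takes no time and is no camera call.
A pose or a line that the arm cannot do raises MotionError and nothing moves.
- job_done(): hands the job in, once; it reports no verdict.
Readings, each from a call of its own:
- get_time(): time.
- get_joint_pos(): joint angles.
- get_qvel(): joint speeds.
- get_effort(): joint torques, N m.
- get_tcp_pos(): TCP position.
- get_ee_rot(): TCP orientation.
- get_ft_force(): force on the tool from outside, world axes, zero at the start.
- get_ft_torque(): the same for the moment, N m.
- get_grip_width(): opening from 0.0 (shut) to 1.0 (fully open).
Only numpy, scipy, OpenCV 4.12 (cv2) and the standard library are available. Lean on these libraries where they do the work, as an engineer would, in place of code of your own. Each camera call takes 0.05 s, during which the arm holds its last target. There are 200 camera calls.

## Working session

There is one attempt and no reset: what is moved stays moved. The work goes in short steps, each a Python script; the robot and the scene stay as the last script left them, time stands still between calls to the robot, and variables do not carry over. Pictures are saved under pics/ and viewed, about 8 in all and at most 12, crops included, and the job is handed in when it is done.

```bash
ls; mkdir -p pics
python3 - <<'E'
from station import *
import cv2,numpy as np
ims=[]
for n in ("top","scene"):
    im=read_camera(n)[:,:,::-1]; cv2.imwrite(f"pics/{n}0.png",im)
    i=camera_info(n); print(n,np.round(i["intrinsics"],1).tolist(),i["dist"],np.round(i["T"],3).tolist())
print(get_time(),get_ee_rot(),get_tcp_pos())
E
```

```text
pics
top [[517.4, 0.0, 327.2], [0.0, 517.4, 198.3], [0.0, 0.0, 1.0]] [-0.06812436  0.          0.          0.          0.        ] [[0.061, 0.971, -0.229, 0.335], [-0.998, 0.059, -0.016, 0.05], [-0.002, 0.23, 0.973, 1.151], [0.0, 0.0, 0.0, 1.0]]
scene [[442.7, 0.0, 321.5], [0.0, 442.7, 196.6], [0.0, 0.0, 1.0]] [-0.03050538  0.          0.          0.          0.        ] [[0.103, -0.805, 0.584, 1.172], [0.995, 0.087, -0.055, 0.035], [-0.007, 0.586, 0.81, 0.863], [0.0, 0.0, 0.0, 1.0]]
0.1 [ 3.64204758e-04  8.43257415e-01  5.37509496e-01 -5.83353125e-04] [0.26360105 0.56615163 0.22197659]
```

View pics/top0.png

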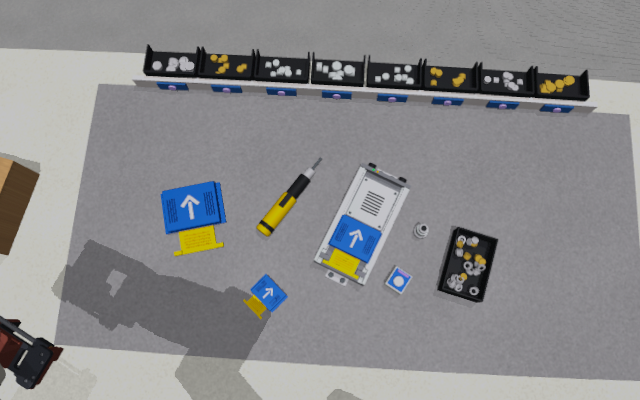

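View pics/scene0.png

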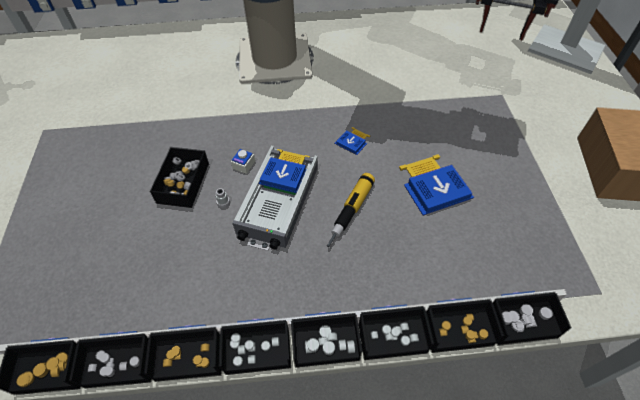

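Candidates in the top view are the large cover at (190,205), the small one at (268,292), and the middle-sized one seated in the box at (355,240). The one in the box fits the description. Next I measure it.

```bash
cat > h.py <<'E'
from station import *
import cv2,numpy as np
def ray(uv,K,D,T,z):
    p=cv2.undistortPoints(np.float32(uv).reshape(-1,1,2),np.array(K),np.array(D)).reshape(-1,2)
    T=np.array(T); d=np.c_[p[:,0],-p[:,1],-np.ones(len(p))]@T[:3,:3].T; o=T[:3,3]
    return o+d*((z-o[2])/d[:,2])[:,None]
def masks(im):
    h=cv2.cvtColor(im,cv2.COLOR_BGR2HSV)
    return cv2.inRange(h,(100,120,50),(125,255,255)),cv2.inRange(h,(18,120,80),(35,255,255))
def blob(m,at):
    n,l,s,c=cv2.connectedComponentsWithStats(m)
    ok=[i for i in range(1,n) if s[i,4]>60]
    i=min(ok,key=lambda i:np.hypot(*(c[i]-at)))
    cs,_=cv2.findContours((l==i).astype(np.uint8),cv2.RETR_EXTERNAL,cv2.CHAIN_APPROX_NONE)
    return max(cs,key=cv2.contourArea).reshape(-1,2)
def meas(im,K,D,T,ab,ay):
    b,y=masks(im)
    for n,m,a,z in (("blue",b,ab,.059),("yellow",y,ay,.043)):
        P=ray(blob(m,a),K,D,T,z)[:,:2]
        r=cv2.minAreaRect(P.astype(np.float32)); 
        print(n,"centre",np.round(r[0],4),"size",np.round(r[1],4),"ang",round(r[2],2))
E
python3 - <<'E'
from h import *
for n,ab,ay in (("top",(355,240),(342,264)),("scene",(286,172),(292,156))):
    i=camera_info(n); print(n); meas(cv2.imread(f"pics/{n}0.png"),i["intrinsics"],i["dist"],i["T"],ab,ay)
print(np.round(camera_info("wrist")["tool_from_camera"],3).tolist())
im=cv2.imread("pics/top0.png")[150:300,300:430]; cv2.imwrite("pics/crop.png",cv2.resize(im,None,fx=4,fy=4,interpolation=3))
E
```

```text
top
blue centre [0.5087 0.0042] size [0.093  0.0736] ang 67.22
yellow centre [0.4582 0.0253] size [0.0839 0.0394] ang 66.9
scene
blue centre [0.5187 0.0064] size [0.093 0.085] ang 67.74
yellow centre [0.4521 0.0294] size [0.0832 0.0296] ang 66.88
[[1.0, 0.0, 0.001, 0.0], [0.0, -0.954, -0.298, -0.083], [0.0, 0.298, -0.954, -0.163], [0.0, 0.0, 0.0, 1.0]]
```

View pics/crop.png

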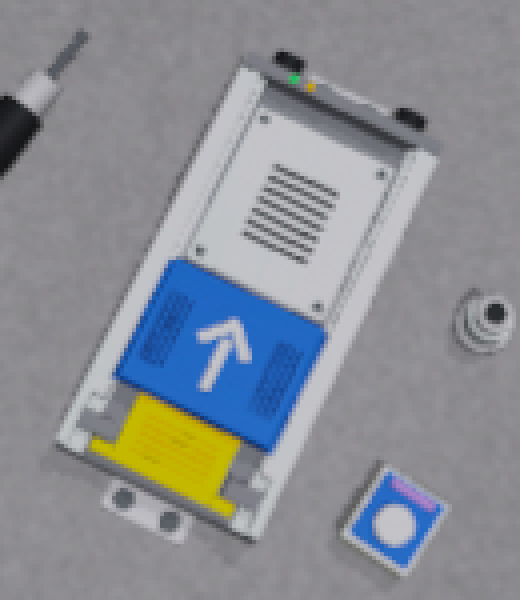

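The crop shows the blue cover with its arrow pointing away from the yellow tab, seated in the grey box between the lugs. The arrow heading is about -23°, and the hood measures 93x74 mm against the 90x72 mm given. Now I check from near with the wrist camera.

```bash
cat >> h.py <<'E'
from scipy.spatial.transform import Rotation as R
def quat(th):
    u=np.array([np.cos(th),np.sin(th),0]); v=np.array([-u[1],u[0],0])
    q=R.from_matrix(np.c_[v,u,[0,0,-1]]).as_quat(); return [q[3],q[0],q[1],q[2]],u,v
def wristT():
    p=get_tcp_pos(); q=get_ee_rot(); T=np.eye(4); T[:3,:3]=R.from_quat([q[1],q[2],q[3],q[0]]).as_matrix(); T[:3,3]=p
    return T@np.array(camera_info("wrist")["tool_from_camera"])
E
python3 - <<'E'
from h import *
q,u,v=quat(np.radians(-23))
command_gripper(0.0)
move_pose([0.458,0.0255,0.20],q); wait(.3)
T=wristT(); im=read_camera("wrist")[:,:,::-1].copy(); cv2.imwrite("pics/w0.png",im)
np.save("T.npy",T); i=camera_info("wrist")
def px(P):
    c=np.linalg.inv(T)@np.r_[P,1]; return cv2.projectPoints(np.array([[c[0],-c[1],-c[2]]]),np.zeros(3),np.zeros(3),np.array(i["intrinsics"]),np.array(i["dist"]))[0].ravel()
pb,py=px([.5087,.0042,.059]),px([.458,.0255,.043]); print(pb,py)
meas(im,i["intrinsics"],i["dist"],T,pb,py)
print(get_time(),get_tcp_pos(),get_ft_force(),get_joint_pos())
E
```

```text
[324.47624866 229.96477005] [324.3137591  180.02753961]
blue centre [0.5058 0.0064] size [0.0908 0.0772] ang 67.02
yellow centre [0.4569 0.0268] size [0.0837 0.0389] ang 67.02
3.8583 [0.45803628 0.02578383 0.19997532] [-0.32254873 -0.20848298 -0.20496928] [ 3.02753004e-02  2.10589511e-01  2.00517525e+00  2.80638666e-05
  9.25838546e-01 -1.13967326e+00]
```

View pics/w0.png

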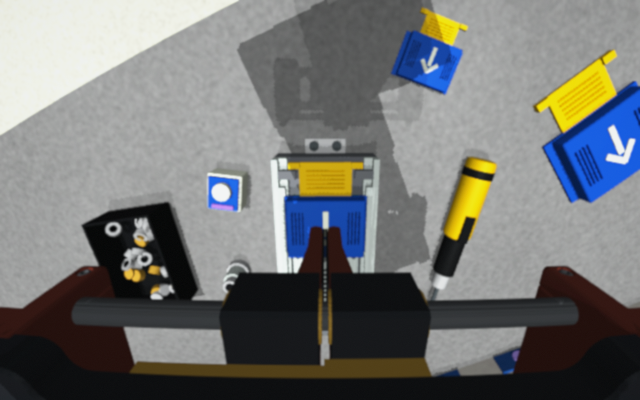

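The wrist view agrees within 2-3 mm: pad at (327,180), hood front edge at row ~197, axis -23°. The fingertip will go down at the pad centre, with force feedback.

```bash
cat >> h.py <<'E'
Q,U,V=quat(np.radians(-23))
def at(s,z,lat=.203): return s*U+lat*V+np.array([0,0,z])
def st(tag):
    p=get_tcp_pos(); f=get_ft_force()
    print(tag,"t%.2f s%.4f lat%.4f z%.4f | Fu%.1f Fv%.1f Fz%.1f"%(get_time(),p@U,p@V,p[2],f@U,f@V,f[2])); return p@U,p[2],f
E
python3 - <<'E'
from h import *
movel(at(.411,.056),Q,v=.12); wait(.2); s,z,f0=st("hover")
print(movel(at(.411,.036),v=.01,until_force=1.2)); s,zc,f=st("contact")
z=zc
while zc-z<.0055:
    z-=.0007; movel(at(.411,z),v=.01); wait(.1); s,za,f=st("press")
    if f[2]-f0[2]>6.0: break
E
```

```text
hover t5.41 s0.4113 lat0.2031 z0.0565 | Fu0.7 Fv0.9 Fz0.1
True
contact t6.67 s0.4110 lat0.2030 z0.0427 | Fu0.1 Fv-0.7 Fz2.0
press t7.02 s0.4110 lat0.2030 z0.0420 | Fu0.3 Fv0.2 Fz2.5
press t7.37 s0.4110 lat0.2030 z0.0413 | Fu-0.5 Fv0.7 Fz3.0
press t7.72 s0.4111 lat0.2030 z0.0406 | Fu0.2 Fv0.0 Fz4.0
press t8.07 s0.4111 lat0.2030 z0.0400 | Fu0.2 Fv-1.4 Fz4.3
press t8.42 s0.4112 lat0.2031 z0.0393 | Fu0.6 Fv-1.0 Fz5.5
press t8.77 s0.4112 lat0.2031 z0.0386 | Fu0.4 Fv-0.2 Fz4.6
press t9.12 s0.4113 lat0.2031 z0.0380 | Fu0.3 Fv-0.6 Fz6.5
```

Down about 5 mm at 6 N, as expected. Now I slide forward onto the face, easing up slightly as the lever arm shortens.

Run:
```python
from h import *
for s in (.415,.419,.423,.427,.431):
    r=movel(at(s,.0387),v=.03,until_force=12); a=st(f"fwd {r}")
    if r: break
T=wristT(); im=read_camera("wrist")[:,:,::-1].copy(); cv2.imwrite("pics/w1.png",im)
i=camera_info("scene"); im2=read_camera("scene")[:,:,::-1][120:260,210:350]
cv2.imwrite("pics/s1.png",np.hstack([im[:,150:500],cv2.resize(im2,(400,400),interpolation=3)]))
```

```text
fwd False t9.40 s0.4141 lat0.2027 z0.0385 | Fu-2.1 Fv-0.9 Fz5.7
fwd False t9.68 s0.4175 lat0.2025 z0.0384 | Fu-3.5 Fv-0.1 Fz6.2
fwd False t9.97 s0.4214 lat0.2024 z0.0383 | Fu-4.4 Fv-0.4 Fz6.3
fwd False t10.25 s0.4253 lat0.2024 z0.0383 | Fu-3.7 Fv-0.7 Fz6.9
fwd False t10.53 s0.4293 lat0.2024 z0.0383 | Fu-3.6 Fv-1.4 Fz6.8
```

View pics/s1.png

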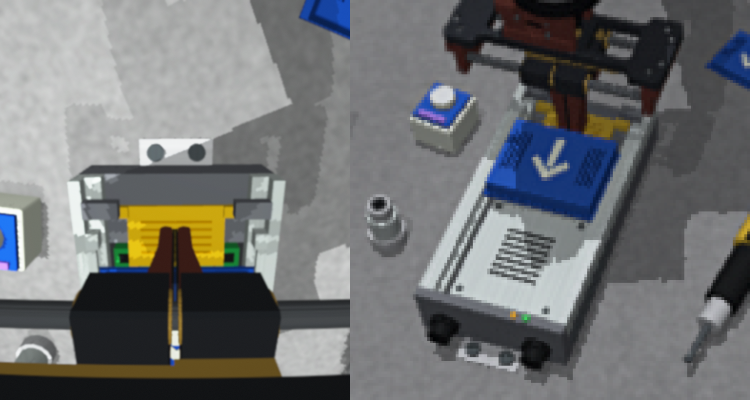

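The cover is released and sliding: the ears are past the lugs (wrist row ~207) and green terminals show beside the tab. I'll carry on past 18 mm, lift off the tab, then push on the face to the stop.

Run:
```python
from h import *
movel(at(.441,.0387),v=.04); st("past lugs")
movel(at(.441,.0485),v=.05); wait(.2); st("lifted")
s=.441
while s<.56:
    s+=.02; r=movel(at(min(s,.56),.0485),v=.05,until_force=9); st(f"push {r}")
    if r: break
T=wristT(); im=read_camera("wrist")[:,:,::-1].copy()
im2=read_camera("scene")[:,:,::-1][120:260,210:350]
cv2.imwrite("pics/s2.png",np.hstack([im[:,150:500],cv2.resize(im2,(400,400),interpolation=3)]))
```

```text
past lugs t11.03 s0.4398 lat0.2026 z0.0384 | Fu-3.0 Fv-1.6 Fz5.9
lifted t11.58 s0.4409 lat0.2030 z0.0484 | Fu-0.7 Fv0.3 Fz-0.2
push False t12.13 s0.4612 lat0.2029 z0.0484 | Fu-0.8 Fv-0.6 Fz0.0
push False t12.68 s0.4813 lat0.2030 z0.0484 | Fu0.8 Fv-0.2 Fz-0.3
push False t13.23 s0.5013 lat0.2030 z0.0485 | Fu0.3 Fv0.3 Fz0.3
push False t13.78 s0.5213 lat0.2030 z0.0484 | Fu-0.5 Fv-0.1 Fz0.7
push True t14.15 s0.5355 lat0.2025 z0.0479 | Fu0.6 Fv0.9 Fz-0.2
```

View pics/s2.png

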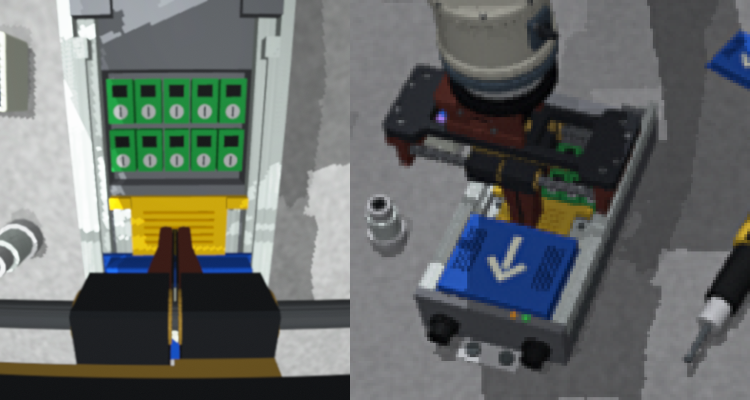

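All ten terminals are bare, the tab is up, and the stop came at s=0.5355 (about 0.536 expected). The force fell back after contact, so I'll push gently once more to seat it, then back off and check.

Run:
```python
from h import *
for s in (.537,.5385,.540,.5415):
    r=movel(at(s,.0485),v=.01,until_force=10); a=st(f"seat {r}")
    if r or a[2]@U<-8: break
movel(at(.529,.0485),v=.05); movel(at(.515,.17),v=.15); 
p=at(.44,.25); move_pose(p,Q); wait(.3); st("clear")
T=wristT(); im=read_camera("wrist")[:,:,::-1].copy(); top=read_camera("top")[:,:,::-1]
i=camera_info("top"); cv2.imwrite("pics/top3.png",top)
np.save("T3.npy",T)
cv2.imwrite("pics/s3.png",np.hstack([cv2.resize(im[60:400,170:480],(400,440)),cv2.resize(read_camera("scene")[:,:,::-1][120:260,210:337],(400,440),interpolation=3)]))
```

```text
seat False t14.68 s0.5357 lat0.2026 z0.0480 | Fu-5.8 Fv-1.3 Fz-0.2
seat False t14.97 s0.5357 lat0.2026 z0.0480 | Fu-10.4 Fv-0.6 Fz2.9
clear t17.10 s0.4402 lat0.2028 z0.2487 | Fu-0.2 Fv0.1 Fz0.2
```

View pics/s3.png

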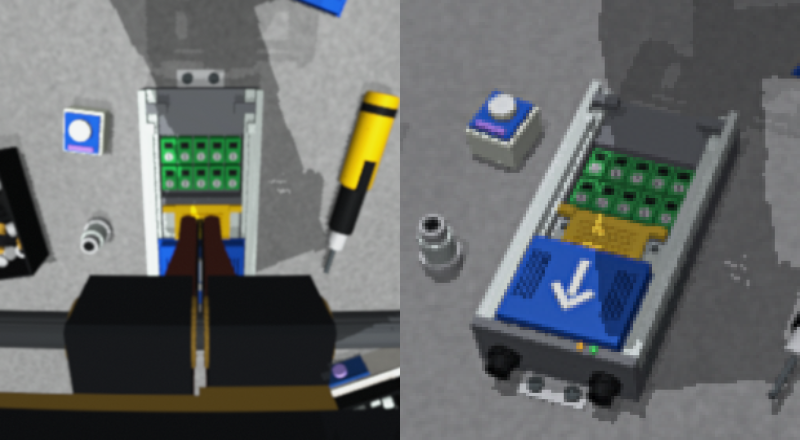

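The cover is against the end stop (10 N with no further motion), the terminals are bare, the tab is up, the bystanders in view look undisturbed, and the arm is clear. Handing in.

Run:
```python
from station import *
job_done(); print(get_time())
```

```text
the job is handed in; nothing more can be done
the job is handed in; nothing more can be done
```

The terminal compartment is open. I pressed the yellow tab about 5 mm with the shut fingertips (6 N), and it came free. Keeping it pressed, I slid the cover past the lugs, lifted off the tab, and pushed the hood's face to the end stop. I handed in at about 17 s of the 35 s allowed.

**Last checks:**
- **End stop:** the fingertip stopped at 0.5357 m along the slide axis (about 0.536 m expected), and a further 10 N push moved it no more. I stopped there because of a force rise on first contact, so I pushed a second time to seat the cover.
- **Terminals and tab:** the final pictures show all ten terminals bare, and the tab looks sprung up with the cover in its guides. I judged the tab's height by eye and did not measure it.
- **Other things on the bench:** the driver, sleeve, light module and the part of the bin in view look undisturbed in the last pictures, and the arm was clear of everything. I did not measure their positions before and after.

**Disagreements:** no check failed. The largest was 2–3 mm between the top and wrist views of the hood's position.

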